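Try two coupling nuts on a thread gauge and sort them

TASK

Of the two aluminium coupling nuts only one fits the thread gauge in the square plate, which shows only by trying: turn clockwise, lightly, and never force a nut that stops. Leave the nut that turns fully home screwed down flush on that gauge's shoulder, put the one that stops part-way into the grey tray, and leave the beaker, timer and bottle where they are.

Things in the scene. Friction and masses are not known exactly. Their poses are not given: they have to be found in the camera images.
- plate: fixed dark steel plate, 110 x 110 x 12 mm, origin under its centre. The gauge to use (gauge_a or gauge_b, which look alike; the other is a spare in a round foot 170 mm behind it) stands in its middle. The thread has two opposite starts, gaps for a nut's lugs: at the plate's +x and -x give or take 0.2 rad, not measured
- seat (a point): centre of the gauge's shoulder, on its upright axis, 32 mm above the worktop. Nut centre above this point: 29 mm with the lugs on top of the thread beside the gaps, 25.5 mm dropped into the gaps, 20 mm home. From the gaps the nut that fits turns 60 degrees clockwise and sinks 6 mm to its end stop; the other stops after 18 degrees, about 3.5 mm short
- nut_1_mid (a point): loose eight-sided aluminium nut, 47 mm across flats, 40 mm high, about 70 g; this point is its centre, 20 mm above its lower face; z is up its axis. Inside, 6 mm above the lower face, two lugs stand at its +x and -x, shown by two dark marks on top; a half turn makes no difference
- nut_2_mid (a point): centre of the second nut, which looks the same and has the same sizes, lugs and marks; either nut may be the one that fits
- tray: fixed grey open tray, 130 x 130 mm, 22 mm high, walls and floor 4 mm; origin under its centre
- beaker: clear beaker, 52 mm wide, 67 mm high, origin at its foot; bystander
- timer: white timer, 35 x 66 x 63 mm, origin at its foot; bystander
- bottle: clear bottle with red cap, 58 mm wide, 135 mm high, origin at its foot; bystander
- tip (a point): top of the gauge's stem, 26 mm thick, tip tapered, 52 mm above the seat; nuts have 1 mm of play on it. To take a nut off, turn it back to the gaps, then lift. The stops are stiff: a firmly gripped nut meets about 0.5 N m per 0.05 rad turned against one, and 0.7 N m is too much; gripped lightly (12 N) it slips first
There are look-alikes about, which are no part of the job. What is shaped like the part that bears nut_2_mid but blue or brown is not meant. What is shaped like the part that bears nut_1_mid but orange or yellow is not meant.

How it is judged:
By the outcome, as a careful person would: the job done as asked, in the order asked, and still so for the second after the job is handed in, with the robot touching nothing.
It also fails if it takes over 72 s, if anything falls off the work surface, if the arm or the gripper's body presses on something with over 40 N, if the wrist force passes 120 N, or if a joint passes its speed limit or range.

ROBOT

A 6-joint arm with a two-finger parallel gripper is mounted at the origin on a cart in front of the work surface, level with it; the furniture and walls round the work are solid. World frame = base frame: x ahead of the robot, y to its left, z up, the work surface at z = 0. Lengths are in m, angles in degrees, forces in N, time in s.
With the tool pointing down it reaches from about 0.25 to 0.725 m from the base axis. Payload 9.7 kg.
Tool frame: the origin (TCP) lies at the very end of the fingers, on their centre line; the grasp point (between the pads) lies 19 mm behind it; z points along the fingers, y is the line along which they close (so a half turn about z gives the same grasp; the last joint's range is limited). The gripper opens to 85 mm and grips with 20 to 120 N. Pads are 22 mm wide; open, the fingers measure 114 mm over their backs; the gripper's body (76 mm by 85 mm) begins 54 mm behind the grasp point. The pads swing forward as they close: fully open they stand 13 mm farther back than shut.
Start: joints at [72.307, 4.979, 10.078, 95.1, 0, 90], TCP at [0.167, 0.524, 0.231] pointing down, gripper open.
Joint ranges: [-179.16, 179.16], [-48.56, 103.87], [-65.8, 70.77], [-126.05, 130.52], [-82.76, 87.17], [-180, 180]. Speed limits (degrees/s): [127.2, 127.2, 147.25, 180, 180, 180].

INTERFACE

Orientations are given as [roll, pitch, yaw] about the fixed x, y, z axes, in that order (R = Rz(yaw) Ry(pitch) Rx(roll)).
In Python, from workcell import bot gives the robot as it stands.
- The arm moves only by the tool arm_command, never from a script. Its argument "series" is a list of rows, each a list of 4 numbers: the shift along the tool's x, y, z in m, then the turn about the tool's z in rad. A call has exactly 5 rows; each row is the pose to reach, as a shift and turn from the pose commanded when the call began, along the tool's axes at that moment; what a row does not reach only later rows make up. A row lasts 1/10 s, in which the tool goes at most 50 mm and 8.59 degrees, less where a joint would pass 70% of its speed; a pose out of reach is approached as far as the arm can. A call with a gripper value outside its range is refused whole. "hand" is the finger opening in m, from 0 to 0.0854, set as the call begins (left out, the last holds). The fingers move at their own pace and stop on an object; "grip_force" is the grip in N (left out, the last holds). Time passes only in rows, so rows that repeat a pose let the fingers close, or fill a call up. It gives the time, the measured TCP pose, the force, the opening and the grip force at its end, in the units of the state.
- bot.get_obs(): the state, without advancing time (a new reading comes with each control period).
- bot.camera(name): name is "side" or "top" or "wrist"; returns a dict with "color" (420x560x3 uint8, blue, green, red), "camera_matrix" (3x3 intrinsics, pixels), "xyz" and "orientation" of the camera in the world; the wrist camera has in their place "T_tool_cam" (4x4, takes a point from camera to tool coordinates, whose origin is the TCP and whose axes are the flange's). Camera axes: x right, y up, looking along -z (the intrinsics and any distortion apply to the point x, -y, -z); pixel columns grow to the right and rows downward; lengths in m; the calibration is good to about 2 mm. A picture is of the moment at which its call begins: read the wrist's pose just before it. There is no depth.
- bot.job_done(): hands the job in; it is judged then, once.
Trained networks look in the newest picture that a camera, given by its name, has taken for a name from the list of things; names that differ only in an ending like _2 or _b are one class to them, and where a whole thing is asked for, a point or a joint stands for the part that bears it (a point fixed in the world has none). Each returns a list of dicts, best first, with "confidence" (0 to 1); they miss things now and then, are a little off and sometimes report something else, mostly with a low value. They report only what shows in the picture. A call takes as long as a camera call. They do not tell look-alikes from the thing itself.
- bot.find_in(camera, target): "location" ([column, row] in pixels, amid what is visible of it).
- bot.mark_of(camera, target): "location" ([column, row] in pixels: a listed point, or the origin of a listed thing).
The state is a dict: "time": time; "q": joint angles; "qd": joint speeds; "joint_efforts": joint torques, N m; "ee_pos": TCP position; "tcp_rot": TCP orientation; "wrist_force": force on the tool from outside, world axes, zero at the start; "torque": the same for the moment, N m; "opening": finger opening in m; "grasp_force": force on a finger pad.
Only numpy, scipy, OpenCV 4.12 (cv2) and the standard library are available. Lean on these libraries where they do the work, as an engineer would, in place of code of your own. Each camera call takes 0.05 s, during which the arm holds its last target. There are 200 camera calls.

## Working session

There is one attempt and no reset: what is moved stays moved. The work goes in short steps, Python scripts to look and compute and a tool call to move; the robot and the scene stay as the last step left them, time stands still between calls to the robot, and variables do not carry over. Pictures are saved under pics/ and viewed, at most 10 in all, crops included, and the job is handed in when it is done.

Besides the shell and the picture viewer there is one more tool, called after ">>>" by a JSON object that holds its "op" and its "data". arm_command: Moves the arm, as the interface text tells. Its arguments: {"type":"object","properties":{"series":{"type":"array"},"hand":{"type":"number"},"grip_force":{"type":"number"}},"required":["series"]}

```bash
mkdir -p pics; ls
cat > h.py <<'E'
from workcell import bot
import numpy as np, cv2
from scipy.spatial.transform import Rotation as R
def rot(o):
    o=np.array(o,float)
    return o if o.shape==(3,3) else R.from_euler('xyz',o,degrees=True).as_matrix()
def cam(n):
    s=bot.get_obs(); c=bot.camera(n)
    if n=='wrist':
        T=np.eye(4);T[:3,:3]=rot(s['tcp_rot']);T[:3,3]=s['ee_pos'];T=T@np.array(c['T_tool_cam'])
        c['Rw'],c['p']=T[:3,:3],T[:3,3]
    else: c['Rw'],c['p']=rot(c['orientation']),np.array(c['xyz'])
    return c
def at(c,px,z):
    K=np.array(c['camera_matrix']); d=np.linalg.inv(K)@[px[0],px[1],1]
    d=c['Rw']@(d*[1,-1,-1]); return c['p']+d*(z-c['p'][2])/d[2]
def pix(c,P):
    v=c['Rw'].T@(np.array(P)-c['p'])*[1,-1,-1]; v=np.array(c['camera_matrix'])@v; return v[:2]/v[2]
E
python3 - <<'E'
from h import *
s=bot.get_obs();print(s)
Z=dict(plate=0,nut_1_mid=.02,tray=0,beaker=0,timer=0,bottle=0,tip=.084,seat=.032)
for n in ('top','side'):
    c=cam(n);cv2.imwrite(f'pics/{n}0.png',c['color']);print(n,c['p'],{k:v for k,v in c.items() if k not in('color','Rw','p')})
    for k,z in Z.items():
        for r in bot.mark_of(n,k)[:5]: print(n,k,np.round(r['location']),round(r['confidence'],2),at(c,r['location'],z).round(3))
E
```

```text
pics
{'time': 0.0, 'q': array([7.23082495e+01, 5.01118794e+00, 1.00337211e+01, 9.50994320e+01,
       2.43649924e-03, 9.00018131e+01]), 'qd': array([ 0.02905188,  0.02643839,  0.06918947,  0.05632027, -0.13033864,
       -0.0815635 ]), 'joint_efforts': array([-1.59951187e-04, -5.20385385e+01,  4.64810371e+01,  1.60354137e-02,
       -4.18831758e-05, -3.93057618e-06]), 'ee_pos': array([0.16706044, 0.52376977, 0.23057566]), 'tcp_rot': array([-1.79923101e+02, -2.43406363e-03,  1.62306433e+02]), 'wrist_force': array([0.06456886, 0.323181  , 0.36256705]), 'torque': array([-0.00260094, -0.00801535, -0.00484112]), 'grasp_force': 0.0, 'opening': 0.0851651765057853}
top [ 0.49433667 -0.04421522  1.16550044] {'camera_matrix': array([[387.65270372,   0.        , 281.50537476],
       [  0.        , 387.65270372, 209.52870374],
       [  0.        ,   0.        ,   1.        ]]), 'xyz': array([ 0.49433667, -0.04421522,  1.16550044]), 'orientation': array([  3.53936119,   0.75635085, -90.2950346 ])}
top plate [255. 206.] 0.73 [0.579 0.051 0.   ]
top nut_1_mid [341. 273.] 0.73 [ 0.379 -0.204  0.02
[... 487 characters left out ...]
    , 276.11714771],
       [  0.        , 381.09511417, 207.36283498],
       [  0.        ,   0.        ,   1.        ]]), 'xyz': array([ 0.11999792, -0.8876293 ,  0.5043948 ]), 'orientation': array([ 67.68001426,   0.77250044, -29.09400666])}
side plate [262. 231.] 0.88 [0.582 0.045 0.   ]
side nut_1_mid [262. 262.] 0.76 [ 0.485 -0.146  0.02 ]
side nut_1_mid [274. 281.] 0.71 [ 0.468 -0.237  0.02 ]
side nut_1_mid [233. 287.] 0.6 [ 0.379 -0.211  0.02 ]
side tray [211. 213.] 0.72 [0.497 0.257 0.   ]
side beaker [360. 247.] 0.71 [ 0.77  -0.183  0.   ]
side timer [264. 205.] 0.72 [0.687 0.231 0.   ]
side bottle [295. 200.] 0.73 [0.804 0.215 0.   ]
side seat [258. 223.] 0.98 [0.568 0.039 0.032]
```

Run:
```python
import cv2
a=cv2.imread('pics/top0.png');cv2.imwrite('pics/topc.png',cv2.resize(a[110:310,150:410],None,fx=3,fy=3,interpolation=2))
```

```text
(no output)
```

View pics/topc.png

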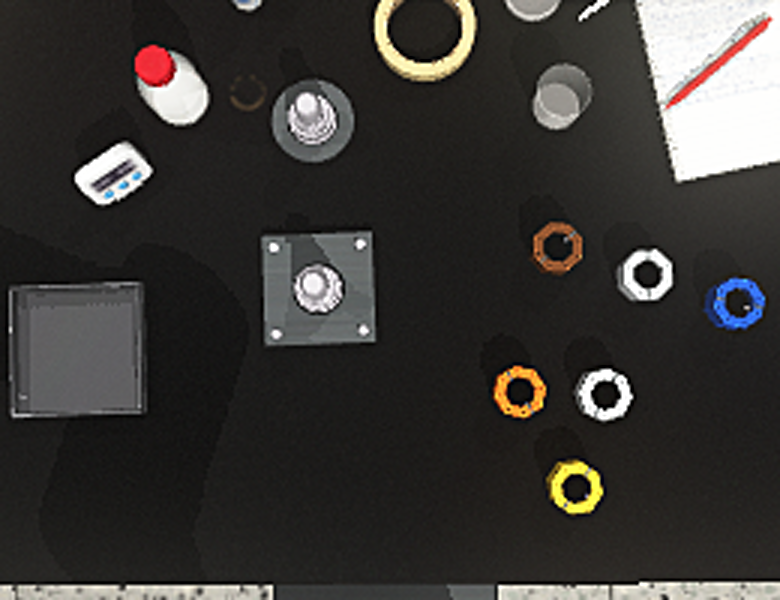

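View pics/side0.png

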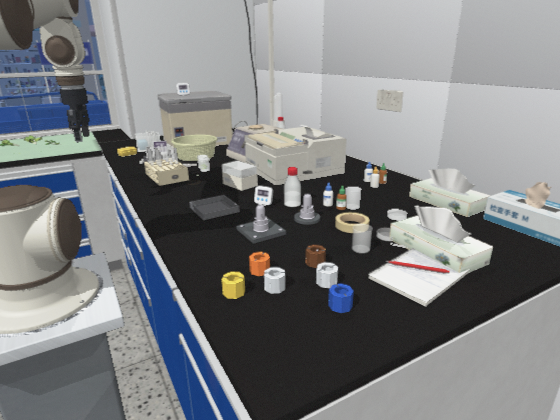

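>>> {"op": "arm_command", "data": {"series": [[-0.54,-0.59,-0.02,1.2],[-0.54,-0.59,-0.02,1.2],[-0.54,-0.59,-0.02,1.2],[-0.54,-0.59,-0.02,1.2],[-0.54,-0.59,-0.02,1.2]]}}

```text
time: 1.4
ee_pos: [0.2721, 0.2953, 0.2377]
tcp_rot: [180.0, -0.0, 119.0]
wrist_force: [1.7, 0.0, 0.9]
opening: 0.0852
grasp_force: 0.0
```

```bash
cat >> h.py <<'E'
def go(x,y,z,yaw):
    "shift/turn in tool axes from the measured pose to the world target"
    s=bot.get_obs(); M=rot(s['tcp_rot']); y0=s['tcp_rot'][2]
    t=(y0-yaw+180)%360-180
    print('t',round(s['time'],2),'pos',s['ee_pos'].round(4),'rpy',s['tcp_rot'].round(1),'q',s['q'].round(0),'F',s['wrist_force'].round(1),'T',s['torque'].round(2))
    print('GO',(M.T@(np.array([x,y,z])-s['ee_pos'])).round(4),'turn',round(np.radians(t),3))
E
python3 -c "
from h import *
go(.5,-.2,.25,90)
c=dict(Rw=rot([  3.53936119,   0.75635085, -90.2950346 ]),p=np.array([ 0.49433667, -0.04421522,  1.16550044]),camera_matrix=[[387.65,0,281.5],[0,387.65,209.53],[0,0,1]])
for n,p,z in [('nutA',(604,394),.04),('nutB',(645,275),.04),('tray',(77,350),.015),('or',(520,391),.04),('br',(557,248),.04),('yel',(576,487),.04),('blue',(736,303),.04)]: print(n,at(c,(150+p[0]/3,110+p[1]/3),z).round(3))
"
```

```text
t 1.4 pos [0.2721 0.2953 0.2377] rpy [180.  -0. 119.] q [ 47. -15.  -8.  97.  -0. 108.] F [1.7 0.  0.9] T [-0.02 -0.07  0.02]
GO [-0.5437 -0.041  -0.0124] turn 0.507
nutA [ 0.471 -0.231  0.04 ]
nutB [ 0.585 -0.272  0.04 ]
tray [0.516 0.286 0.015]
or [ 0.474 -0.15   0.04 ]
br [ 0.612 -0.188  0.04 ]
yel [ 0.382 -0.203  0.04 ]
blue [ 0.558 -0.36   0.04 ]
```

>>> {"op": "arm_command", "data": {"series": [[-0.54,-0.04,-0.01,0.5],[-0.54,-0.04,-0.01,0.5],[-0.54,-0.04,-0.01,0.5],[-0.54,-0.04,-0.01,0.5],[-0.54,-0.04,-0.01,0.5]]}}

```text
time: 1.9
ee_pos: [0.3783, 0.0687, 0.2426]
tcp_rot: [179.9, -0.0, 90.6]
wrist_force: [1.5, 0.4, 0.4]
opening: 0.0855
grasp_force: 0.0
```

```bash
python3 -c "
from h import *
go(.5,-.22,.25,90)"
```

```text
t 1.9 pos [0.3783 0.0687 0.2426] rpy [179.9  -0.   90.6] q [ 10. -17.  -9.  98.   0. 100.] F [1.5 0.4 0.4] T [ 0.09 -0.05  0.  ]
GO [-0.2899  0.1188 -0.0074] turn 0.01
```

>>> {"op": "arm_command", "data": {"series": [[-0.29,0.12,0,0],[-0.29,0.12,0,0],[-0.29,0.12,0,0],[-0.29,0.12,0,0],[-0.29,0.12,0,0]]}}

```text
time: 2.4
ee_pos: [0.4766, -0.1615, 0.2423]
tcp_rot: [180.0, 0.0, 90.7]
wrist_force: [1.3, 1.0, 0.1]
opening: 0.0853
grasp_force: 0.0
```

>>> {"op": "arm_command", "data": {"series": [[-0.06,0.02,0,0],[-0.06,0.02,0,0],[-0.06,0.02,0,0],[-0.06,0.02,0,0],[-0.06,0.02,0,0]]}}

```text
time: 2.9
ee_pos: [0.4967, -0.2176, 0.2427]
tcp_rot: [180.0, 0.0, 90.8]
wrist_force: [0.1, 0.6, 0.0]
opening: 0.0856
grasp_force: 0.0
```

```bash
python3 -c "
from h import *
c=cam('wrist');cv2.imwrite('pics/w1.png',c['color']);print(c['T_tool_cam'],c['p'])
for r in bot.mark_of('wrist','nut_1_mid')[:6]: print(np.round(r['location']),round(r['confidence'],2),at(c,r['location'],.02).round(4))
go(.47,-.231,.12,90)
"
```

```text
[[ 2.94818239e-04  9.57631298e-01  2.87996892e-01  7.26075069e-02]
 [ 9.99999917e-01 -3.62855888e-04  1.82862877e-04 -1.40410537e-03]
 [ 2.79616582e-04  2.87996814e-01 -9.57631326e-01 -1.43958025e-01]
 [ 0.00000000e+00  0.00000000e+00  0.00000000e+00  1.00000000e+00]] [ 0.4943018  -0.14500739  0.38662569]
[171. 160.] 0.86 [ 0.3861 -0.2036  0.02  ]
[256. 109.] 0.77 [ 0.472 -0.153  0.02 ]
t 3.0 pos [ 0.4969 -0.2176  0.2428] rpy [179.9   0.   90.8] q [-24.   4.  10.  96.   0.  66.] F [0.2 0.2 0.1] T [0.02 0.02 0.07]
GO [-0.013  -0.0272  0.1228] turn 0.014
```

View pics/w1.png

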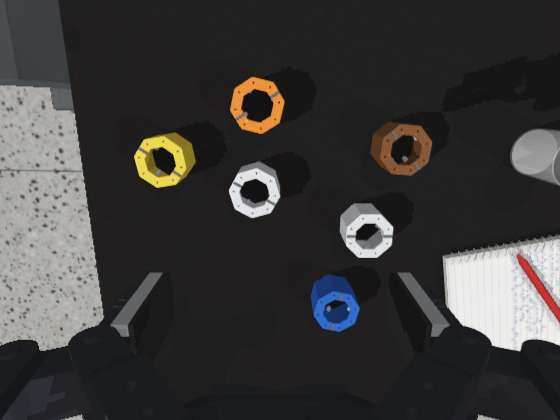

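Run:
```python
import cv2,numpy as np
a=cv2.imread('pics/w1.png')
f=lambda x,y:cv2.resize(a[y:y+66,x:x+66],(400,400),interpolation=cv2.INTER_CUBIC)
cv2.imwrite('pics/w1c.png',np.hstack([f(222,162),f(334,200)]))
```

```text
(no output)
```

View pics/w1c.png

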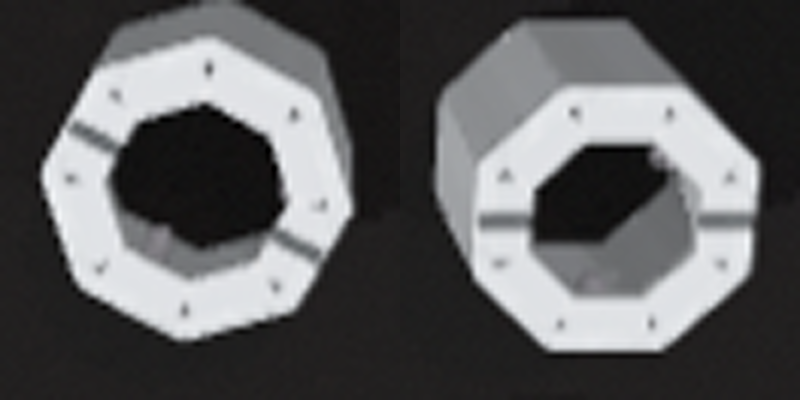

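```bash
python3 -c "
from h import *
c=cam('wrist')
for n,p,q in [('A',(237.7,184.8),(271.2,202.6)),('B',(351.3,236.3),(387.6,236.3))]:
    P,Q=at(c,p,.04),at(c,q,.04);d=Q-P;print(n,(P+Q)/2,np.linalg.norm(d),np.degrees(np.arctan2(d[1],d[0])))
    C=(P+Q)/2
    if n=='A': go(C[0],C[1],.10,np.degrees(np.arctan2(d[1],d[0]))+135)
"
```

```text
A [ 0.4713158  -0.23303892  0.04      ] 0.037109006360252085 -28.17173702585891
t 3.05 pos [ 0.4969 -0.2178  0.2427] rpy [180.    0.   90.8] q [-24.   4.  10.  96.   0.  66.] F [ 0.5  0.  -0.5] T [0.03 0.01 0.02]
GO [-0.0149 -0.0259  0.1427] turn -0.28
B [ 0.58766361 -0.27592931  0.04      ] 0.03685635099561797 0.788118939240998
```

>>> {"op": "arm_command", "data": {"series": [[-0.015,-0.026,0.05,-0.14],[-0.015,-0.026,0.1,-0.28],[-0.015,-0.026,0.14,-0.28],[-0.015,-0.026,0.14,-0.28],[-0.015,-0.026,0.14,-0.28]]}}

```text
time: 3.55
ee_pos: [0.4712, -0.2337, 0.1034]
tcp_rot: [-180.0, -0.0, 106.7]
wrist_force: [0.4, -0.3, 0.9]
opening: 0.0856
grasp_force: 0.0
```

```bash
python3 -c "
from h import *
go(.4713,-.233,.008,106.8)"
```

```text
t 3.55 pos [ 0.4712 -0.2337  0.1034] rpy [-180.    -0.   106.7] q [-26.   1.  -8.  81.   0.  47.] F [ 0.4 -0.3  0.9] T [-0.03  0.02  0.02]
GO [0.0006 0.0003 0.0954] turn -0.001
```

>>> {"op": "arm_command", "data": {"series": [[0,0,0.04,0],[0,0,0.07,0],[0,0,0.085,0],[0,0,0.095,0],[0,0,0.095,0]]}}

```text
time: 4.05
ee_pos: [0.4718, -0.2343, 0.008]
tcp_rot: [180.0, 0.0, 106.7]
wrist_force: [-0.2, -0.1, 0.3]
opening: 0.0853
grasp_force: 0.0
```

>>> {"op": "arm_command", "data": {"series": [[0,0,0,0],[0,0,0,0],[0,0,0,0],[0,0,0,0],[0,0,0,0]], "hand": 0.04, "grip_force": 30}}

```text
time: 4.55
ee_pos: [0.4719, -0.2346, 0.0085]
tcp_rot: [179.9, 0.1, 106.7]
wrist_force: [-0.2, -0.6, 6.7]
opening: 0.0466
grasp_force: 31.5
```

>>> {"op": "arm_command", "data": {"series": [[0,0,-0.05,0],[0,0,-0.1,0],[0,0,-0.15,0],[0,0,-0.19,0],[0,0,-0.19,0]]}}

```text
time: 5.05
ee_pos: [0.4729, -0.2351, 0.2038]
tcp_rot: [179.6, 0.4, 106.7]
wrist_force: [-0.3, -0.7, -0.3]
opening: 0.0468
grasp_force: 31.6
```

```bash
python3 -c "
from h import *
go(.63,-.01,.2,135)"
```

```text
t 5.05 pos [ 0.4729 -0.2351  0.2038] rpy [179.6   0.4 106.7] q [-26.   1.   3.  91.  -0.  47.] F [-0.3 -0.7 -0.3] T [-0.02 -0.02  0.01]
GO [0.1704 0.2152 0.0041] turn -0.493
```

>>> {"op": "arm_command", "data": {"series": [[0.17,0.21,0,-0.49],[0.17,0.21,0,-0.49],[0.17,0.21,0,-0.49],[0.17,0.21,0,-0.49],[0.17,0.21,0,-0.49]]}}

```text
time: 5.55
ee_pos: [0.6127, -0.0258, 0.1969]
tcp_rot: [-180.0, -0.0, 134.9]
wrist_force: [0.6, -1.4, 0.1]
opening: 0.0465
grasp_force: 31.5
```

>>> {"op": "arm_command", "data": {"series": [[0,0,0,0],[0,0,0,0],[0,0,0,0],[0,0,0,0],[0,0,0,0]]}}

```text
time: 6.05
ee_pos: [0.6116, -0.0287, 0.1976]
tcp_rot: [180.0, 0.0, 134.7]
wrist_force: [-0.3, 0.2, 0.2]
opening: 0.0464
grasp_force: 31.6
```

```bash
python3 -c "
from h import *
c=cam('wrist');cv2.imwrite('pics/w2.png',c['color'])
for k,z in (('tip',.084),('seat',.032),('plate',0)):
  for r in bot.mark_of('wrist',k)[:3]: print(k,np.round(r['location']),round(r['confidence'],2),at(c,r['location'],z).round(4))
go(.574,.047,.16,135)"
```

```text
plate [278. 286.] 0.71 [ 0.6882 -0.1107  0.    ]
t 6.25 pos [ 0.6118 -0.0281  0.1973] rpy [180.    0.  134.8] q [-3. 13. 16. 92. -0. 43.] F [-0.2  0.1 -0.6] T [ 0.05  0.06 -0.  ]
GO [0.08   0.026  0.0373] turn -0.004
```

View pics/w2.png

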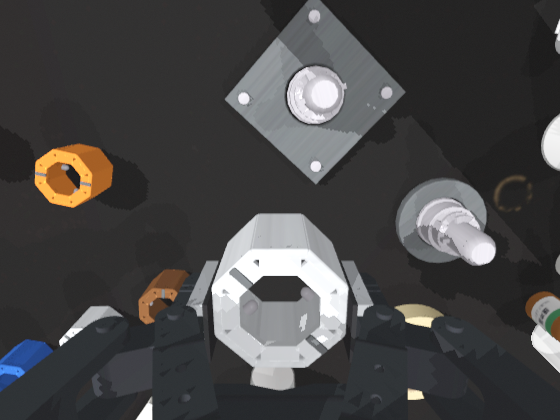

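Run:
```python
from h import *
a=cv2.imread('pics/w2.png')
cv2.imwrite('pics/w2c.png',cv2.resize(a[55:135,276:366],(720,640)[:2],interpolation=cv2.INTER_CUBIC)[:600])
c=cam('wrist')
S=[at(c,p,.013) for p in [(314,16),(387,92),(316,166),(243,98)]]
print(np.round(S,4),np.mean(S,0)); 
for i in range(4):
    d=S[(i+1)%4]-S[i];print(np.linalg.norm(d).round(4),np.degrees(np.arctan2(d[1],d[0])).round(1))
print('tip',at(c,(322,93),.084), 'pix of axis',[pix(c,(*np.mean(S,0)[:2],z)).round(1) for z in(.032,.06,.084)])
r=bot.find_in('wrist','tip');print(r)
```

```text
[[0.5324 0.0893 0.013 ]
 [0.6192 0.0929 0.013 ]
 [0.6223 0.006  0.013 ]
 [0.535  0.0024 0.013 ]] [0.57721769 0.04766706 0.013     ]
0.0869 2.4
0.0869 -87.9
0.0874 -177.6
0.0869 91.7
tip [0.5756109  0.04665286 0.084     ] pix of axis [array([317.1,  94.8]), array([320.9,  94.2]), array([324.7,  93.6])]
[{'location': [325.9, 67.4], 'confidence': 0.82}]
```

View pics/w2c.png

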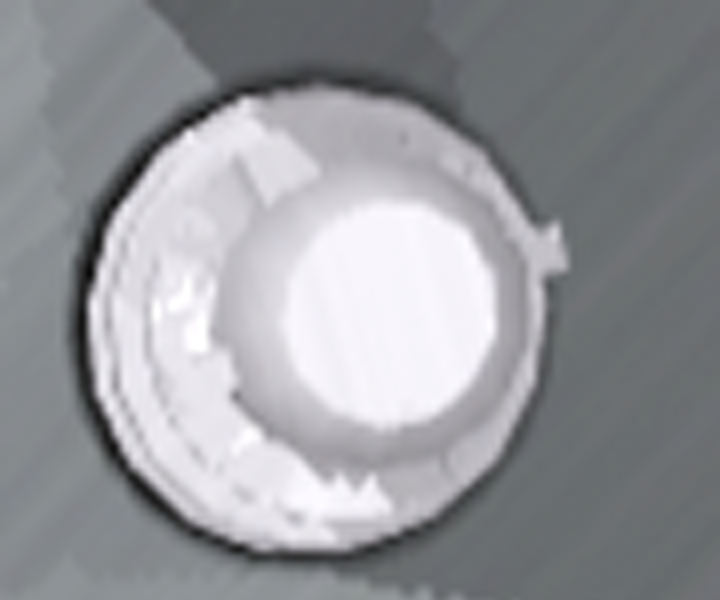

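Run:
```python
from h import *
a=cv2.imread('pics/w2.png')
cv2.imwrite('pics/w2n.png',cv2.resize(a[230:380,200:360],(640,600),interpolation=cv2.INTER_CUBIC))
c=cam('wrist');s=bot.get_obs()
for dz in(.03,.032,.034): 
  P=s['ee_pos']+[0,0,dz];print(pix(c,P), pix(c,P+rot(s['tcp_rot'])@[.002,0,0]),pix(c,P+rot(s['tcp_rot'])@[0,.002,0]))
```

```text
[284.01090685 315.78272458] [284.03119738 310.87124586] [289.6039946  315.78424714]
[284.07573398 318.99271704] [284.09662006 314.02213722] [289.7521997  318.99427632]
[284.14252313 322.29986182] [284.16403184 317.26882783] [289.90489033 322.30145938]
```

View pics/w2n.png

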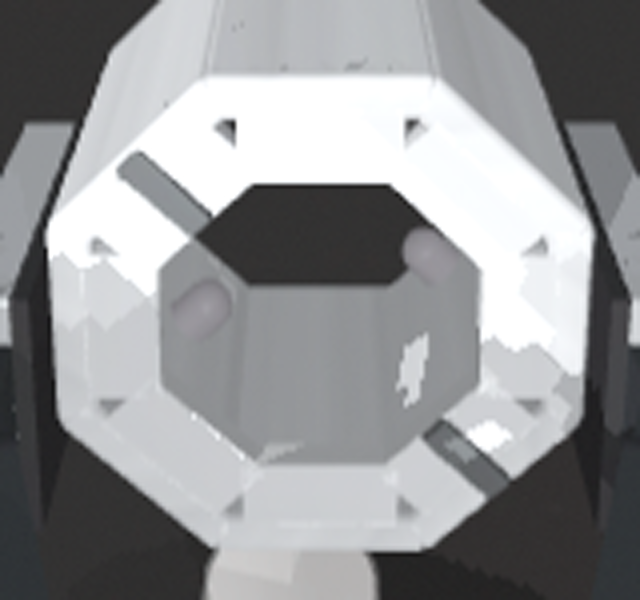

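```bash
cat >> h.py <<'E'
def tgt(z,yaw,off=(.0031,-.0014),tip=(.577,.0475)):
    p=np.array([*tip,0])-rot([180,0,yaw])@[*off,0]; go(p[0],p[1],z,yaw); return p
E
python3 -c "
from h import *
print(tgt(.105,148.5))"
```

```text
t 6.4 pos [ 0.6119 -0.0278  0.1972] rpy [180.    0.  134.8] q [-3. 13. 16. 92. -0. 43.] F [0.4 0.1 0.3] T [0.01 0.01 0.01]
GO [0.0753 0.0303 0.0922] turn -0.239
[5.80374683e-01 4.70739507e-02 1.71450552e-19]
```

>>> {"op": "arm_command", "data": {"series": [[0.04,0.015,0,-0.12],[0.0753,0.03,0.02,-0.239],[0.0753,0.0303,0.06,-0.239],[0.0753,0.0303,0.09,-0.239],[0.0753,0.0303,0.092,-0.239]]}}

```text
time: 6.9
ee_pos: [0.5781, 0.0474, 0.1011]
tcp_rot: [-179.8, -0.3, 148.5]
wrist_force: [-0.1, -0.5, -0.2]
opening: 0.0467
grasp_force: 31.6
```

```bash
python3 -c "
from h import *
c=cam('wrist');cv2.imwrite('pics/w3.png',c['color'])
cv2.imwrite('pics/w3c.png',cv2.resize(c['color'][230:380,200:360],(640,600),interpolation=cv2.INTER_CUBIC))
tgt(.105,148.5)
print('tip px at assumed',pix(c,(.577,.0475,.084)),pix(c,(.579,.0475,.084)),pix(c,(.577,.0495,.084)))"
```

```text
t 6.95 pos [0.5791 0.0472 0.1034] rpy [-179.9   -0.2  148.5] q [ 5.  9.  0. 82. -0. 36.] F [0.  0.  0.2] T [-0.03 -0.03  0.  ]
GO [-0.0011  0.0006 -0.0016] turn 0.0
tip px at assumed [281.55674664 259.47728108] [283.71571388 262.74066669] [285.11576392 257.48126872]
```

View pics/w3c.png

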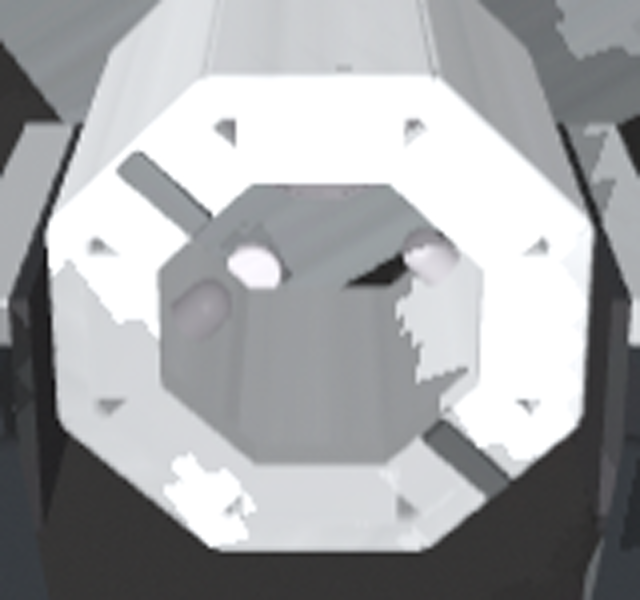

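```bash
python3 -c "
from h import *
c=cam('wrist');s=bot.get_obs();M=rot(s['tcp_rot']);print(s['ee_pos'])
for dz in (.007,.0085,.010):
  for px in ((280,301.5),):
    print(dz,'bore near edge, tool:',M.T@(at(c,px,s['ee_pos'][2]-dz)-s['ee_pos']))
P=at(c,(282.5,278.5),.084);print('sliver',P,M.T@(P-s['ee_pos']))
for dx in (-.0138,0,.0138): print('top bore',M.T@(at(c,(280,311),s['ee_pos'][2]+.0315)-s['ee_pos']))
# compare with w2 tip radius
K=np.array(c['camera_matrix']);print(K[0,0])
"
```

```text
[0.58020065 0.04709399 0.10548194]
0.007 bore near edge, tool: [-0.01362166 -0.00164176  0.00699235]
0.0085 bore near edge, tool: [-0.01451045 -0.00164238  0.0084918 ]
0.01 bore near edge, tool: [-0.01539923 -0.00164299  0.00999126]
sliver [0.58793646 0.04184782 0.084     ] [-0.00935019 -0.00042107  0.02147639]
top bore [ 0.0054981  -0.00162236 -0.03149595]
top bore [ 0.0054981  -0.00162236 -0.03149595]
top bore [ 0.0054981  -0.00162236 -0.03149595]
364.6645850407754
```

```bash
python3 -c "
from h import *
s=bot.get_obs();c=cam('wrist');print(s['ee_pos'],s['tcp_rot'],np.abs(c['color'].astype(int)-cv2.imread('pics/w3.png')).mean())
cv2.imwrite('pics/w4.png',c['color'])
M=rot(s['tcp_rot'])
for dz in (.007,.0085,.010): print(dz,'bore near edge, tool:',M.T@(at(c,(280,301.5),s['ee_pos'][2]-dz)-s['ee_pos']))
print('top',M.T@(at(c,(280,311),s['ee_pos'][2]+.0315)-s['ee_pos']))
print(tgt(.105,148.5))
"
```

```text
[0.58020065 0.04709399 0.10548194] [-1.79975798e+02 -3.51125357e-02  1.48493869e+02] 3.598718820861678
0.007 bore near edge, tool: [-0.01584734 -0.0011462   0.00699077]
0.0085 bore near edge, tool: [-0.01674096 -0.00114445  0.00849023]
0.01 bore near edge, tool: [-0.01763457 -0.0011427   0.00998968]
top [ 0.00332285 -0.00118863 -0.03149747]
t 7.05 pos [0.5809 0.047  0.1067] rpy [1.800e+02 1.000e-01 1.485e+02] q [ 5.  9.  0. 82.  0. 36.] F [ 0.4  0.2 -0.3] T [ 0.02  0.01 -0.04]
GO [ 0.0005 -0.0003  0.0017] turn -0.0
[5.80374683e-01 4.70739507e-02 1.71450552e-19]
```

>>> {"op": "arm_command", "data": {"series": [[0,0,0.005,0],[0,0,0.01,0],[0,0,0.015,0],[0,0,0.02,0],[0,0,0.02,0]], "grip_force": 25}}

```text
time: 7.55
ee_pos: [0.58, 0.0471, 0.0842]
tcp_rot: [-180.0, -0.1, 148.5]
wrist_force: [-0.4, 0.2, -0.7]
opening: 0.0468
grasp_force: 31.6
```

>>> {"op": "arm_command", "data": {"series": [[0,0,0.005,0],[0,0,0.01,0],[0,0,0.015,0],[0,0,0.02,0],[0,0,0.02,0]]}}

```text
time: 8.05
ee_pos: [0.58, 0.047, 0.0642]
tcp_rot: [-179.9, -0.1, 148.5]
wrist_force: [0.5, -0.9, -0.9]
opening: 0.0465
grasp_force: 31.6
```

>>> {"op": "arm_command", "data": {"series": [[0,0,0.004,0],[0,0,0.008,0],[0,0,0.011,0],[0,0,0.0135,0],[0,0,0.0135,0]]}}

```text
time: 8.55
ee_pos: [0.5803, 0.047, 0.0512]
tcp_rot: [-180.0, -0.0, 148.5]
wrist_force: [2.3, -2.1, -2.2]
opening: 0.0463
grasp_force: 31.6
```

>>> {"op": "arm_command", "data": {"series": [[0,0,0.0005,0],[0,0,0.001,0],[0,0,0.0015,0],[0,0,0.002,0],[0,0,0.002,0]]}}

```text
time: 9.05
ee_pos: [0.5805, 0.0471, 0.0497]
tcp_rot: [180.0, 0.0, 148.5]
wrist_force: [1.1, -3.1, -0.1]
opening: 0.0468
grasp_force: 31.6
```

>>> {"op": "arm_command", "data": {"series": [[0,0,0.0005,0],[0,0,0.001,0],[0,0,0.0015,0],[0,0,0.0015,0],[0,0,0.0015,0]]}}

```text
time: 9.55
ee_pos: [0.5805, 0.047, 0.0481]
tcp_rot: [-180.0, 0.0, 148.5]
wrist_force: [1.1, -4.5, -0.7]
opening: 0.0468
grasp_force: 31.7
```

>>> {"op": "arm_command", "data": {"series": [[-0.0005,-0.0005,0.0005,0],[-0.0005,-0.0005,0.001,0],[-0.0005,-0.0005,0.0015,0],[-0.0005,-0.0005,0.0015,0],[-0.0005,-0.0005,0.0015,0]]}}

```text
time: 10.05
ee_pos: [0.5805, 0.0466, 0.0467]
tcp_rot: [180.0, -0.0, 148.5]
wrist_force: [0.0, -0.8, 1.5]
opening: 0.0466
grasp_force: 31.9
```

>>> {"op": "arm_command", "data": {"series": [[0,0,0.0005,0],[0,0,0.001,0],[0,0,0.001,0],[0,0,0.001,0],[0,0,0.001,0]]}}

```text
time: 10.55
ee_pos: [0.5807, 0.0466, 0.0463]
tcp_rot: [180.0, 0.0, 148.5]
wrist_force: [-2.3, -0.7, 6.3]
opening: 0.0468
grasp_force: 32.5
```

```bash
python3 -c "
from h import *
tgt(.046,137)"
```

```text
t 10.55 pos [0.5807 0.0466 0.0463] rpy [180.    0.  148.5] q [ 5. 10. -5. 75.  0. 36.] F [-2.3 -0.7  6.3] T [-0.14  0.17  0.  ]
GO [ 0.0003 -0.0004  0.0003] turn 0.201
```

>>> {"op": "arm_command", "data": {"series": [[0,0,0,0.02],[0,-0.0001,0,0.04],[0,-0.0002,0,0.06],[0,-0.0002,0,0.08],[0,-0.0003,0,0.1]], "grip_force": 20}}

```text
time: 11.05
ee_pos: [0.5806, 0.0464, 0.0459]
tcp_rot: [180.0, 0.0, 142.7]
wrist_force: [1.8, 1.5, 4.6]
opening: 0.0468
grasp_force: 32.3
```

```bash
python3 -c "
from h import *
tgt(.046,137)"
```

```text
t 11.05 pos [0.5806 0.0464 0.0459] rpy [180.    0.  142.7] q [ 5. 10. -5. 75.  0. 42.] F [1.8 1.5 4.6] T [ 0.22 -0.08 -0.04]
GO [ 0.0003 -0.0002 -0.0001] turn 0.1
```

>>> {"op": "arm_command", "data": {"series": [[0,0,0.0002,0.02],[0,-0.0001,0.0004,0.04],[0,-0.0002,0.0006,0.06],[0,-0.0002,0.0008,0.08],[0,-0.0003,0.001,0.1]], "hand": 0.04, "grip_force": 20}}

```text
time: 11.55
ee_pos: [0.5804, 0.0461, 0.0451]
tcp_rot: [180.0, 0.0, 137.0]
wrist_force: [-0.3, 0.6, 7.4]
opening: 0.0467
grasp_force: 32.4
```

```bash
python3 -c "
from h import *
tgt(.046,137)"
```

```text
t 11.55 pos [0.5804 0.0461 0.0451] rpy [180.   0. 137.] q [ 5. 10. -5. 75.  0. 48.] F [-0.3  0.6  7.4] T [ 0.25  0.01 -0.01]
GO [ 0.0004  0.0001 -0.0009] turn -0.001
```

>>> {"op": "arm_command", "data": {"series": [[0,0,-0.001,0],[0,0,-0.001,0],[0,0,-0.001,0],[0,0,-0.001,0],[0,0,-0.001,0]], "hand": 0.056}}

```text
time: 12.05
ee_pos: [0.5801, 0.0459, 0.0454]
tcp_rot: [-180.0, -0.0, 137.0]
wrist_force: [-0.1, -0.2, 0.7]
opening: 0.0562
grasp_force: 0.0
```

```bash
python3 -c "
from h import *
c=cam('wrist');a=c['color'];b=cv2.imread('pics/w4.png')
cv2.imwrite('pics/w5.png',a);cv2.imwrite('pics/w5c.png',cv2.resize(np.hstack([b[230:380,205:355],a[230:380,205:355]]),(800,400)))
tgt(.046,137)"
```

```text
t 12.1 pos [0.5801 0.046  0.0455] rpy [-180.   -0.  137.] q [ 5. 10. -5. 75. -0. 47.] F [0.1 0.2 0.2] T [ 0.04  0.03 -0.03]
GO [ 0.0002  0.0004 -0.0005] turn 0.001
```

View pics/w5c.png

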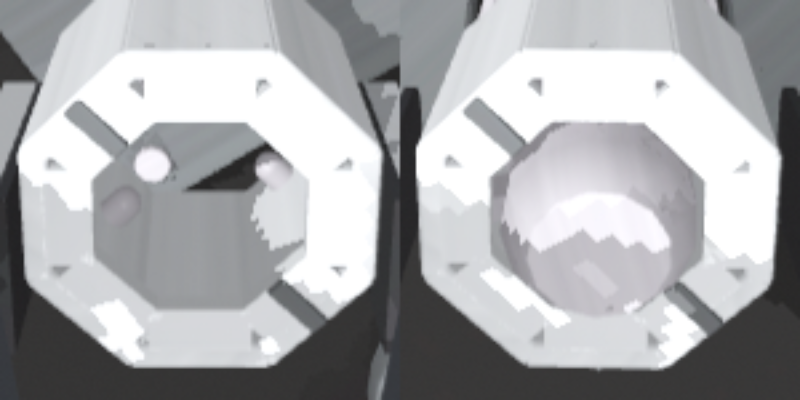

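>>> {"op": "arm_command", "data": {"series": [[0,0,0,0],[0,0,0,0],[0,0,0,0],[0,0,0,0],[0,0,0,0]], "hand": 0.042, "grip_force": 20}}

```text
time: 12.6
ee_pos: [0.5802, 0.0459, 0.0457]
tcp_rot: [-180.0, 0.0, 137.0]
wrist_force: [-0.3, -0.6, 0.7]
opening: 0.0469
grasp_force: 24.8
```

>>> {"op": "arm_command", "data": {"series": [[0,-0.0001,0.0002,0.03],[0,-0.0002,0.0004,0.06],[0,-0.0002,0.0006,0.09],[0,-0.0003,0.0008,0.12],[0,-0.0003,0.0008,0.12]]}}

```text
time: 13.1
ee_pos: [0.5801, 0.0458, 0.045]
tcp_rot: [180.0, 0.0, 130.1]
wrist_force: [1.3, 0.9, 0.7]
opening: 0.0468
grasp_force: 24.9
```

```bash
python3 -c "
from h import *
tgt(.046,137)"
```

```text
t 13.1 pos [0.5801 0.0458 0.045 ] rpy [180.    0.  130.1] q [ 5. 10. -5. 75.  0. 54.] F [1.3 0.9 0.7] T [-0.01 -0.02 -0.  ]
GO [ 0.0004  0.0005 -0.001 ] turn -0.121
```

>>> {"op": "arm_command", "data": {"series": [[0,-0.0001,0.0002,0.03],[0,-0.0002,0.0004,0.06],[0,-0.0002,0.0006,0.08],[0,-0.0003,0.0007,0.1],[0,-0.0003,0.0007,0.1]]}}

```text
time: 13.6
ee_pos: [0.5799, 0.0455, 0.0443]
tcp_rot: [180.0, 0.0, 124.4]
wrist_force: [0.2, 0.3, 3.1]
opening: 0.0465
grasp_force: 25.1
```

```bash
python3 -c "
from h import *
tgt(.046,137)"
```

```text
t 13.6 pos [0.5799 0.0455 0.0443] rpy [180.    0.  124.4] q [ 4. 10. -5. 75. -0. 60.] F [0.2 0.3 3.1] T [ 0.04 -0.03 -0.1 ]
GO [ 0.0005  0.0008 -0.0017] turn -0.22
```

>>> {"op": "arm_command", "data": {"series": [[0,0,0.0001,0.015],[0,-0.0001,0.0002,0.03],[0,-0.0001,0.0003,0.045],[0,-0.0001,0.0004,0.06],[0,-0.0001,0.0004,0.06]]}}

```text
time: 14.1
ee_pos: [0.5798, 0.0455, 0.0439]
tcp_rot: [180.0, 0.0, 121.0]
wrist_force: [1.2, 0.6, 3.9]
opening: 0.0466
grasp_force: 25.2
```

```bash
python3 -c "
from h import *
tgt(.046,137)"
```

```text
t 14.1 pos [0.5798 0.0455 0.0439] rpy [180.   0. 121.] q [ 4. 10. -5. 75. -0. 64.] F [1.2 0.6 3.9] T [0.   0.   0.04]
GO [ 0.0006  0.0009 -0.0021] turn -0.28
```

>>> {"op": "arm_command", "data": {"series": [[0,0,0.0001,0.015],[0,-0.0001,0.0002,0.03],[0,-0.0001,0.0003,0.045],[0,-0.0001,0.0003,0.06],[0,-0.0001,0.0003,0.06]]}}

```text
time: 14.6
ee_pos: [0.5797, 0.0455, 0.0435]
tcp_rot: [180.0, 0.0, 117.5]
wrist_force: [0.1, 0.0, 4.3]
opening: 0.0465
grasp_force: 25.3
```

```bash
python3 -c "
from h import *
tgt(.046,137)"
```

```text
t 14.6 pos [0.5797 0.0455 0.0435] rpy [180.    0.  117.5] q [ 4. 10. -5. 75. -0. 67.] F [0.1 0.  4.3] T [ 0.01  0.   -0.06]
GO [ 0.0006  0.0009 -0.0025] turn -0.34
```

>>> {"op": "arm_command", "data": {"series": [[0,0,0.0001,0.015],[0,-0.0001,0.0002,0.03],[0,-0.0001,0.0003,0.045],[0,-0.0002,0.0004,0.06],[0,-0.0002,0.0004,0.06]]}}

```text
time: 15.1
ee_pos: [0.5796, 0.0454, 0.0432]
tcp_rot: [180.0, 0.0, 114.1]
wrist_force: [0.2, 0.6, 4.3]
opening: 0.0466
grasp_force: 25.3
```

```bash
python3 -c "
from h import *
tgt(.046,137)"
```

```text
t 15.1 pos [0.5796 0.0454 0.0432] rpy [180.    0.  114.1] q [ 4. 10. -5. 75. -0. 70.] F [0.2 0.6 4.3] T [ 0.06 -0.06 -0.04]
GO [ 0.0007  0.001  -0.0028] turn -0.4
```

>>> {"op": "arm_command", "data": {"series": [[0,-0.0001,0.0003,0.03],[0,-0.0002,0.0005,0.06],[0,-0.0002,0.0007,0.09],[0,-0.0003,0.0007,0.1],[0,-0.0003,0.0007,0.1]]}}

```text
time: 15.6
ee_pos: [0.5794, 0.0453, 0.0426]
tcp_rot: [180.0, 0.0, 108.4]
wrist_force: [0.7, 0.6, 5.8]
opening: 0.0466
grasp_force: 25.4
```

```bash
python3 -c "
from h import *
tgt(.046,137)"
```

```text
t 15.6 pos [0.5794 0.0453 0.0426] rpy [180.    0.  108.4] q [ 4. 10. -6. 75.  0. 76.] F [0.7 0.6 5.8] T [ 0.07 -0.03 -0.02]
GO [ 0.0008  0.0012 -0.0034] turn -0.5
```

>>> {"op": "arm_command", "data": {"series": [[0,-0.0001,0.0003,0.03],[0,-0.0002,0.0005,0.06],[0,-0.0002,0.0007,0.09],[0,-0.0003,0.0009,0.12],[0,-0.0003,0.0009,0.12]]}}

```text
time: 16.1
ee_pos: [0.5792, 0.0452, 0.0418]
tcp_rot: [180.0, 0.0, 101.4]
wrist_force: [-0.1, 0.6, 6.4]
opening: 0.0467
grasp_force: 25.5
```

```bash
python3 -c "
from h import *
tgt(.046,137)"
```

```text
t 16.1 pos [0.5792 0.0452 0.0418] rpy [180.    0.  101.4] q [ 4. 10. -6. 75.  0. 83.] F [-0.1  0.6  6.4] T [ 0.04 -0.09 -0.08]
GO [ 0.001   0.0013 -0.0042] turn -0.621
```

>>> {"op": "arm_command", "data": {"series": [[0,-0.0001,0.0002,0.03],[0,-0.0002,0.0004,0.06],[0,-0.0002,0.0006,0.09],[0,-0.0003,0.0007,0.12],[0,-0.0003,0.0007,0.12]]}}

```text
time: 16.6
ee_pos: [0.5789, 0.0451, 0.0411]
tcp_rot: [180.0, 0.0, 94.6]
wrist_force: [-0.0, 0.4, 5.8]
opening: 0.0467
grasp_force: 25.5
```

>>> {"op": "arm_command", "data": {"series": [[0,-0.0001,0.0001,0.02],[0,-0.0001,0.0002,0.04],[0,-0.0002,0.0003,0.06],[0,-0.0002,0.0003,0.06],[0,-0.0002,0.0003,0.06]]}}

```text
time: 17.1
ee_pos: [0.5787, 0.045, 0.041]
tcp_rot: [180.0, 0.0, 91.2]
wrist_force: [-0.0, -0.1, 8.0]
opening: 0.0465
grasp_force: 25.5
```

```bash
python3 -c "
from h import *
tgt(.046,137)"
```

```text
t 17.1 pos [0.5787 0.045  0.041 ] rpy [180.    0.   91.2] q [ 4. 10. -6. 74. -0. 93.] F [-0.  -0.1  8. ] T [-0.06  0.16  0.  ]
GO [ 0.0014  0.0016 -0.005 ] turn -0.8
```

>>> {"op": "arm_command", "data": {"series": [[0,0,0,0.01],[0,-0.0001,0,0.02],[0,-0.0001,0.0001,0.03],[0,-0.0001,0.0001,0.04],[0,-0.0001,0.0001,0.04]]}}

```text
time: 17.6
ee_pos: [0.5785, 0.0449, 0.0409]
tcp_rot: [180.0, 0.0, 88.9]
wrist_force: [-0.2, -1.5, 8.2]
opening: 0.0468
grasp_force: 25.4
```

```bash
python3 -c "
from h import *
tgt(.046,137)"
```

```text
t 17.6 pos [0.5785 0.0449 0.0409] rpy [180.    0.   88.9] q [ 4. 10. -6. 74. -0. 96.] F [-0.2 -1.5  8.2] T [-0.15  0.3   0.07]
GO [ 0.0015  0.0017 -0.0051] turn -0.84
```

>>> {"op": "arm_command", "data": {"series": [[0,0,0,0.01],[0,-0.0001,0,0.02],[0,-0.0001,0,0.03],[0,-0.0001,0,0.03],[0,-0.0001,0,0.03]]}}

```text
time: 18.1
ee_pos: [0.5785, 0.0449, 0.0409]
tcp_rot: [180.0, 0.0, 87.2]
wrist_force: [-0.1, -1.5, 9.1]
opening: 0.0466
grasp_force: 25.4
```

```bash
python3 -c "
from h import *
tgt(.046,137)"
```

```text
t 18.1 pos [0.5785 0.0449 0.0409] rpy [180.    0.   87.2] q [ 4. 10. -6. 74. -0. 97.] F [-0.1 -1.5  9.1] T [-0.1   0.25  0.03]
GO [ 0.0016  0.0017 -0.0051] turn -0.87
```

>>> {"op": "arm_command", "data": {"series": [[0,0,0,0.01],[0,-0.0001,0,0.02],[0,-0.0001,0,0.03],[0,-0.0001,0,0.04],[0,-0.0001,0,0.04]]}}

```text
time: 18.6
ee_pos: [0.5783, 0.0449, 0.0409]
tcp_rot: [180.0, 0.0, 84.9]
wrist_force: [-0.3, -0.8, 8.1]
opening: 0.047
grasp_force: 25.4
```

```bash
python3 -c "
from h import *
tgt(.046,137)"
```

```text
t 18.6 pos [0.5783 0.0449 0.0409] rpy [180.    0.   84.9] q [  4.  10.  -6.  74.  -0. 100.] F [-0.3 -0.8  8.1] T [-0.14  0.26  0.06]
GO [ 0.0017  0.0018 -0.0051] turn -0.91
```

>>> {"op": "arm_command", "data": {"series": [[0,0,-0.0003,0],[0,0,-0.0003,0],[0,0,-0.0003,0],[0,0,-0.0003,0],[0,0,-0.0003,0]], "hand": 0.06}}

```text
time: 19.1
ee_pos: [0.5779, 0.0451, 0.0404]
tcp_rot: [-180.0, 0.0, 84.9]
wrist_force: [-0.9, 0.4, -0.1]
opening: 0.0596
grasp_force: 0.0
```

```bash
python3 -c "
from h import *
s=bot.get_obs();c=cam('wrist');a=c['color'];b=cv2.imread('pics/w5.png')
cv2.imwrite('pics/w6.png',a)
g=lambda i:cv2.cvtColor(i,cv2.COLOR_BGR2GRAY)
# marks: template match from w5
for n,(x,y,w,h) in dict(ml=(228,262,28,32),mr=(300,330,30,32),top=(240,242,80,14),L=(207,282,16,40),Rr=(338,282,16,40)).items():
    t=g(b)[y:y+h,x:x+w];m=cv2.matchTemplate(g(a)[y-14:y+h+14,x-14:x+w+14],t,cv2.TM_CCOEFF_NORMED);_,v,_,l=cv2.minMaxLoc(m);print(n,l[0]-14,l[1]-14,round(v,2))
tgt(.046,137)"
```

```text
ml 2 1 0.93
mr 3 1 0.91
top 4 1 0.88
L 3 2 0.93
Rr 4 -11 0.96
t 19.15 pos [0.578  0.0451 0.0405] rpy [-180.     0.    84.9] q [  4.  10.  -6.  74.  -0. 100.] F [ 0.3 -0.4  0.3] T [ 0.06 -0.03 -0.01]
GO [ 0.0015  0.0021 -0.0055] turn -0.909
```

>>> {"op": "arm_command", "data": {"series": [[0,0.001,0,0],[0,0.001,0,0],[0,0.001,0,0],[0,0.001,0,0],[0,0.001,0,0]], "hand": 0.042, "grip_force": 20}}

```text
time: 19.65
ee_pos: [0.5791, 0.045, 0.0407]
tcp_rot: [180.0, 0.0, 84.9]
wrist_force: [0.6, -0.2, 1.3]
opening: 0.0469
grasp_force: 20.9
```

>>> {"op": "arm_command", "data": {"series": [[0,0,0,0.01],[0,0,0,0.02],[0,0,0,0.03],[0,0,0,0.03],[0,0,0,0.03]]}}

```text
time: 20.15
ee_pos: [0.5789, 0.0449, 0.0407]
tcp_rot: [-180.0, 0.0, 83.2]
wrist_force: [-2.4, -1.3, 2.9]
opening: 0.047
grasp_force: 21.0
```

```bash
python3 -c "
from h import *
tgt(.046,137)"
```

```text
t 20.15 pos [0.5789 0.0449 0.0407] rpy [-180.     0.    83.2] q [  4.  10.  -6.  74.  -0. 101.] F [-2.4 -1.3  2.9] T [-0.27  0.43  0.05]
GO [ 0.0017  0.0011 -0.0053] turn -0.939
```

>>> {"op": "arm_command", "data": {"series": [[0,-0.0004,0,0.01],[0,-0.0004,0,0.02],[0,-0.0004,0,0.03],[0,-0.0004,0,0.04],[0,-0.0004,0,0.04]]}}

```text
time: 20.65
ee_pos: [0.5784, 0.0449, 0.0407]
tcp_rot: [-180.0, 0.0, 80.9]
wrist_force: [-4.2, -2.5, 5.1]
opening: 0.0467
grasp_force: 21.3
```

```bash
python3 -c "
from h import *
tgt(.046,137)"
```

```text
t 20.65 pos [0.5784 0.0449 0.0407] rpy [-180.     0.    80.9] q [  4.  10.  -6.  75.  -0. 104.] F [-4.2 -2.5  5.1] T [-0.56  0.99  0.05]
GO [ 0.0018  0.0015 -0.0053] turn -0.98
```

>>> {"op": "arm_command", "data": {"series": [[-0.0003,-0.0004,0,0],[-0.0003,-0.0004,0,0.01],[-0.0003,-0.0004,0,0.02],[-0.0003,-0.0004,0,0.03],[-0.0003,-0.0004,0,0.03]]}}

```text
time: 21.15
ee_pos: [0.578, 0.0447, 0.0407]
tcp_rot: [-180.0, 0.0, 79.1]
wrist_force: [-4.7, -2.0, 5.3]
opening: 0.0467
grasp_force: 21.3
```

```bash
python3 -c "
from h import *
tgt(.046,137)"
```

```text
t 21.15 pos [0.578  0.0447 0.0407] rpy [-180.     0.    79.1] q [  4.  10.  -6.  74.  -0. 105.] F [-4.7 -2.   5.3] T [-0.54  0.93  0.06]
GO [ 0.0021  0.0018 -0.0053] turn -1.01
```

>>> {"op": "arm_command", "data": {"series": [[0,0,0,0],[0,0,0,0],[0,0,0,0],[0,0,0,0],[0,0,0,0]], "hand": 0.06}}

```text
time: 21.65
ee_pos: [0.5783, 0.0449, 0.0406]
tcp_rot: [180.0, -0.0, 79.2]
wrist_force: [-0.2, -0.4, -1.0]
opening: 0.0599
grasp_force: 0.0
```

```bash
cat >> h.py <<'E'
def shifts(b,a):
    g=lambda i:cv2.resize(cv2.cvtColor(i,cv2.COLOR_BGR2GRAY),None,fx=4,fy=4,interpolation=cv2.INTER_CUBIC)
    A,B=g(a),g(b)
    for n,(x,y,w,h) in dict(ml=(228,262,28,32),mr=(300,330,30,32),top=(240,242,80,14),L=(207,282,16,40),Rr=(338,282,16,40)).items():
        x,y,w,h=4*x,4*y,4*w,4*h;m=cv2.matchTemplate(A[y-48:y+h+48,x-48:x+w+48],B[y:y+h,x:x+w],cv2.TM_CCOEFF_NORMED);_,v,_,l=cv2.minMaxLoc(m);print(n,(l[0]-48)/4,(l[1]-48)/4,round(v,2))
E
python3 -c "
from h import *
tgt(.046,137)
a=cam('wrist')['color'];cv2.imwrite('pics/w7.png',a)
i=lambda n:cv2.imread(f'pics/w{n}.png')
print('4-5');shifts(i(4),i(5));print('5-6');shifts(i(5),i(6));print('6-7');shifts(i(6),a)
go(.578,.045,.0407,85)"
```

```text
t 21.65 pos [0.5783 0.0449 0.0406] rpy [180.   -0.   79.2] q [  4.  10.  -6.  74.   0. 105.] F [-0.2 -0.4 -1. ] T [-0.04 -0.06 -0.03]
GO [ 0.0019  0.0016 -0.0054] turn -1.009
4-5
ml -0.75 -0.75 0.98
mr -1.25 0.75 0.92
top -0.75 0.0 0.99
L -1.0 0.0 0.96
Rr -0.5 1.25 0.97
5-6
ml 2.5 1.0 0.94
mr 2.75 0.75 0.92
top 4.25 1.25 0.89
L 2.75 1.75 0.94
Rr 4.25 -11.0 0.96
6-7
ml -4.0 1.75 0.95
mr -1.25 -0.75 0.98
top -3.75 0.5 0.98
L -0.25 0.25 0.91
Rr 0.0 -0.5 0.92
t 21.7 pos [0.5783 0.0448 0.0406] rpy [180.   -0.   79.2] q [  4.  10.  -6.  74.   0. 105.] F [ 0.8 -0.4 -0.2] T [-0.03  0.05 -0.05]
GO [ 0.0001 -0.0003 -0.0001] turn -0.102
```

>>> {"op": "arm_command", "data": {"series": [[0,0,0,0],[0,0,-0.03,0],[0,0,-0.07,0],[0,0,-0.11,0],[0,0,-0.11,0]], "hand": 0.0854}}

```text
time: 22.2
ee_pos: [0.5805, 0.045, 0.1568]
tcp_rot: [179.5, -0.1, 79.2]
wrist_force: [0.5, 1.1, 0.9]
opening: 0.0856
grasp_force: 0.0
```

```bash
python3 -c "
from h import *
go(.5877,-.2759,.13,90.8)"
```

```text
t 22.2 pos [0.5805 0.045  0.1568] rpy [ 1.795e+02 -1.000e-01  7.920e+01] q [  4.   8.   5.  87.   0. 105.] F [0.5 1.1 0.9] T [-0.07 -0.03 -0.  ]
GO [-0.3138  0.0672  0.0267] turn -0.203
```

>>> {"op": "arm_command", "data": {"series": [[-0.314,0.067,0.02,-0.2],[-0.314,0.067,0.02,-0.2],[-0.314,0.067,0.02,-0.2],[-0.314,0.067,0.02,-0.2],[-0.314,0.067,0.02,-0.2]]}}

```text
time: 22.7
ee_pos: [0.5832, -0.2032, 0.1348]
tcp_rot: [-180.0, -0.0, 90.6]
wrist_force: [0.9, 0.9, 0.4]
opening: 0.0853
grasp_force: 0.0
```

```bash
python3 -c "
from h import *
go(.5877,-.2759,.13,90.8)"
```

```text
t 22.7 pos [ 0.5832 -0.2032  0.1348] rpy [-180.    -0.    90.6] q [-19.  13.   9.  86.   0.  70.] F [0.9 0.9 0.4] T [ 0.05 -0.06  0.02]
GO [-0.0728  0.0037  0.0047] turn -0.003
```

>>> {"op": "arm_command", "data": {"series": [[-0.04,0.004,0,0],[-0.07,0.004,0,0],[-0.07,0.004,0,0],[-0.07,0.004,0,0],[-0.07,0.004,0,0]]}}

```text
time: 23.2
ee_pos: [0.5883, -0.2703, 0.135]
tcp_rot: [-180.0, -0.0, 90.7]
wrist_force: [-0.3, 0.2, 0.6]
opening: 0.085
grasp_force: 0.0
```

```bash
python3 -c "
from h import *
go(.5877,-.2759,.0085,90.8)"
```

```text
t 23.2 pos [ 0.5883 -0.2703  0.135 ] rpy [-180.    -0.    90.7] q [-25.  18.  14.  86.   0.  65.] F [-0.3  0.2  0.6] T [-0.02 -0.01 -0.03]
GO [-0.0056 -0.0006  0.1265] turn -0.002
```

>>> {"op": "arm_command", "data": {"series": [[-0.005,0,0.04,0],[-0.005,0,0.08,0],[-0.005,0,0.11,0],[-0.005,0,0.126,0],[-0.005,0,0.126,0]]}}

```text
time: 23.7
ee_pos: [0.5873, -0.2746, 0.0072]
tcp_rot: [-179.8, -0.1, 90.7]
wrist_force: [0.2, 0.3, 0.2]
opening: 0.0856
grasp_force: 0.0
```

>>> {"op": "arm_command", "data": {"series": [[0,0,0,0],[0,0,0,0],[0,0,0,0],[0,0,0,0],[0,0,0,0]], "hand": 0.04, "grip_force": 30}}

```text
time: 24.2
ee_pos: [0.5894, -0.2766, 0.0115]
tcp_rot: [179.8, 0.1, 90.6]
wrist_force: [0.0, 0.4, 7.2]
opening: 0.0468
grasp_force: 31.6
```

>>> {"op": "arm_command", "data": {"series": [[0,0,-0.04,0],[0,0,-0.09,0],[0,0,-0.14,0],[0,0,-0.17,0],[0,0,-0.17,0]]}}

```text
time: 24.7
ee_pos: [0.59, -0.2771, 0.1859]
tcp_rot: [179.5, 0.2, 90.6]
wrist_force: [0.0, -0.1, -0.2]
opening: 0.0465
grasp_force: 31.3
```

```bash
python3 -c "
from h import *
c=cam('top')
for k,z in (('tray',0),('nut_1_mid',.02)):
  for r in bot.mark_of('top',k)[:6]+[dict(location=(9,9),confidence=0)]+bot.find_in('top',k)[:6]: print(k,np.round(r['location']),round(r['confidence'],2),at(c,r['location'],z).round(4))
a=c['color'];cv2.imwrite('pics/top1.png',a)
go(.51,.28,.18,90)"
```

```text
tray [178. 226.] 0.96 [0.5174 0.282  0.    ]
tray [9 9] 0 [1.2029 0.8239 0.    ]
tray [179. 228.] 0.86 [0.5135 0.2807 0.    ]
nut_1_mid [257. 206.] 0.65 [0.5759 0.042  0.02  ]
nut_1_mid [320. 239.] 0.57 [ 0.4771 -0.1432  0.02  ]
nut_1_mid [341. 272.] 0.49 [ 0.3808 -0.2023  0.02  ]
nut_1_mid [9 9] 0 [1.1908 0.809  0.02  ]
nut_1_mid [325. 240.] 0.68 [ 0.4735 -0.1575  0.02  ]
nut_1_mid [258. 205.] 0.64 [0.5785 0.039  0.02  ]
nut_1_mid [190. 168.] 0.61 [0.6907 0.2426 0.02  ]
nut_1_mid [340. 269.] 0.53 [ 0.3907 -0.1989  0.02  ]
t 24.95 pos [ 0.5878 -0.276   0.1777] rpy [-1.799e+02 -1.000e-01  9.060e+01] q [-25.  18.  20.  91.  -0.  64.] F [ 0.  -0.  -1.6] T [ 0.02  0.   -0.04]
GO [ 0.5568 -0.0717 -0.0016] turn 0.011
```

>>> {"op": "arm_command", "data": {"series": [[0.557,-0.075,0,0],[0.557,-0.075,0,0],[0.557,-0.075,0,0],[0.557,-0.075,0,0],[0.557,-0.075,0,0]]}}

```text
time: 25.45
ee_pos: [0.551, -0.0271, 0.178]
tcp_rot: [-179.9, -0.0, 90.6]
wrist_force: [0.2, -0.0, 0.0]
opening: 0.0464
grasp_force: 31.2
```

>>> {"op": "arm_command", "data": {"series": [[0.3,-0.04,0,0],[0.3,-0.04,0,0],[0.3,-0.04,0,0],[0.3,-0.04,0,0],[0.3,-0.04,0,0]]}}

```text
time: 25.95
ee_pos: [0.5153, 0.2203, 0.1781]
tcp_rot: [-179.9, 0.0, 90.6]
wrist_force: [0.2, -0.3, -0.1]
opening: 0.0468
grasp_force: 31.2
```

```bash
python3 -c "
from h import *
go(.515,.28,.18,90)"
```

```text
t 25.95 pos [0.5153 0.2203 0.1781] rpy [-179.9    0.    90.6] q [ 23.   6.   5.  89.  -0. 113.] F [ 0.2 -0.3 -0.1] T [-0.03 -0.05  0.  ]
GO [ 0.0597  0.0003 -0.002 ] turn 0.011
```

>>> {"op": "arm_command", "data": {"series": [[0.04,0,0,0],[0.057,0,0.03,0],[0.057,0,0.07,0],[0.057,0,0.1,0],[0.057,0,0.12,0]]}}

```text
time: 26.45
ee_pos: [0.5139, 0.275, 0.0551]
tcp_rot: [-179.7, 0.1, 90.7]
wrist_force: [0.6, 0.0, -0.1]
opening: 0.0469
grasp_force: 31.3
```

>>> {"op": "arm_command", "data": {"series": [[0,0,0.01,0],[0,0,0.02,0],[0,0,0.03,0],[0,0,0.038,0],[0,0,0.038,0]]}}

```text
time: 26.95
ee_pos: [0.5155, 0.2754, 0.0205]
tcp_rot: [-179.9, 0.0, 90.6]
wrist_force: [-0.2, -0.4, -0.4]
opening: 0.0466
grasp_force: 31.3
```

```bash
python3 -c "
from h import *
go(.515,.28,.016,90)"
```

```text
t 26.95 pos [0.5155 0.2754 0.0205] rpy [-179.9    0.    90.6] q [ 28.  11.  -7.  72.   0. 117.] F [-0.2 -0.4 -0.4] T [ 0.01 -0.02 -0.  ]
GO [ 0.0046 -0.0005  0.0045] turn 0.011
```

>>> {"op": "arm_command", "data": {"series": [[0.003,0,0.001,0],[0.003,0,0.003,0],[0.003,0,0.005,0],[0.003,0,0.006,0],[0.003,0,0.006,0]]}}

```text
time: 27.45
ee_pos: [0.5159, 0.2787, 0.0155]
tcp_rot: [180.0, -0.0, 90.6]
wrist_force: [-0.9, 0.3, -0.0]
opening: 0.0467
grasp_force: 31.3
```

>>> {"op": "arm_command", "data": {"series": [[0,0,0,0],[0,0,0,0],[0,0,0,0],[0,0,0,0],[0,0,0,0]], "hand": 0.062}}

```text
time: 27.95
ee_pos: [0.5158, 0.2786, 0.0153]
tcp_rot: [-180.0, 0.0, 90.6]
wrist_force: [-0.5, -0.1, -0.2]
opening: 0.0623
grasp_force: 0.0
```

>>> {"op": "arm_command", "data": {"series": [[0,0,-0.02,0],[0,0,-0.05,0],[0,0,-0.1,0],[0,0,-0.15,0],[0,0,-0.18,0]]}}

```text
time: 28.45
ee_pos: [0.5163, 0.2789, 0.1996]
tcp_rot: [179.8, -0.1, 90.6]
wrist_force: [-0.5, 0.2, 0.3]
opening: 0.0617
grasp_force: 0.0
```

>>> {"op": "arm_command", "data": {"series": [[-0.1,-0.05,0,0],[-0.1,-0.05,0,0],[-0.1,-0.05,0,0],[-0.1,-0.05,0,0],[-0.1,-0.05,0,0]]}}

```text
time: 28.95
ee_pos: [0.4673, 0.1784, 0.1955]
tcp_rot: [180.0, -0.0, 90.6]
wrist_force: [-0.0, 0.3, 0.8]
opening: 0.0618
grasp_force: 0.0
```

```bash
python3 -c "
from h import *
go(.57,.03,.2,85)
w=cam('wrist')['color'];t=cam('top')['color'];s=cam('side')['color']
f=lambda i,w,h:cv2.resize(i,(w,h),interpolation=cv2.INTER_CUBIC)
cv2.imwrite('pics/fin.png',np.vstack([np.hstack([f(w,400,300),f(t[150:270,160:320],400,300)]),np.hstack([f(s[160:280,180:340],400,300),f(t[110:310,150:417],400,300)])]))
"
```

```text
t 28.95 pos [0.4673 0.1784 0.1955] rpy [180.   -0.   90.6] q [ 21.  -2.  -1.  91.   0. 110.] F [-0.   0.3  0.8] T [ 0.   -0.02  0.02]
GO [-0.1495  0.1011 -0.0045] turn 0.098
```

View pics/fin.png

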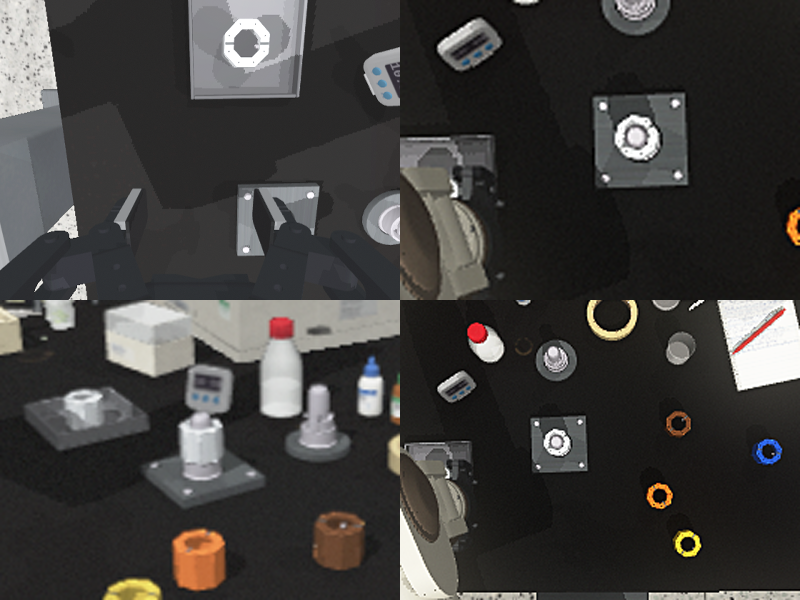

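```bash
python3 -c "
from h import *
go(.5788,.0473,.13,81.2)"
```

```text
t 29.1 pos [0.4673 0.1789 0.195 ] rpy [-180.     0.    90.7] q [ 21.  -2.  -1.  91.   0. 110.] F [ 0.1  0.3 -0.7] T [0.01 0.07 0.02]
GO [-0.133   0.11    0.0649] turn 0.165
```

>>> {"op": "arm_command", "data": {"series": [[-0.04,0.03,0.01,0.08],[-0.08,0.065,0.03,0.165],[-0.11,0.09,0.05,0.165],[-0.133,0.11,0.065,0.165],[-0.133,0.11,0.065,0.165]], "hand": 0.0854}}

```text
time: 29.6
ee_pos: [0.5794, 0.0441, 0.1263]
tcp_rot: [-179.7, 0.1, 81.0]
wrist_force: [-1.9, 0.7, -0.2]
opening: 0.0852
grasp_force: 0.0
```

>>> {"op": "arm_command", "data": {"series": [[0,0,0,0],[0,0,0,0],[0,0,0,0],[0,0,0,0],[0,0,0,0]]}}

```text
time: 30.1
ee_pos: [0.5783, 0.0469, 0.1309]
tcp_rot: [179.9, -0.0, 81.2]
wrist_force: [0.1, -0.5, -0.6]
opening: 0.0853
grasp_force: 0.0
```

```bash
python3 -c "
from h import *
go(.5788,.0473,.0407,81.2)"
```

```text
t 30.1 pos [0.5783 0.0469 0.1309] rpy [179.9  -0.   81.2] q [  5.   8.   3.  84.   0. 103.] F [ 0.1 -0.5 -0.6] T [ 0.04 -0.02  0.  ]
GO [0.0004 0.0003 0.0902] turn 0.001
```

>>> {"op": "arm_command", "data": {"series": [[0,0,0.03,0],[0,0,0.06,0],[0,0,0.08,0],[0,0,0.09,0],[0,0,0.09,0]]}}

```text
time: 30.6
ee_pos: [0.5776, 0.0464, 0.0393]
tcp_rot: [-179.9, 0.0, 81.2]
wrist_force: [-0.2, 0.3, 0.7]
opening: 0.0852
grasp_force: 0.0
```

>>> {"op": "arm_command", "data": {"series": [[0,0,0,0],[0,0,0,0],[0,0,0,0],[0,0,0,0],[0,0,0,0]], "hand": 0.042, "grip_force": 25}}

```text
time: 31.1
ee_pos: [0.579, 0.0463, 0.0417]
tcp_rot: [179.9, -0.0, 81.2]
wrist_force: [-1.5, 0.3, 6.1]
opening: 0.0465
grasp_force: 25.5
```

```bash
python3 -c "
from h import *
go(.5788,.0473,.0407,81.2)"
```

```text
t 31.1 pos [0.579  0.0463 0.0417] rpy [179.9  -0.   81.2] q [  5.  10.  -6.  74.   0. 103.] F [-1.5  0.3  6.1] T [0.02 0.35 0.01]
GO [ 0.0009 -0.0003  0.001 ] turn -0.0
```

>>> {"op": "arm_command", "data": {"series": [[0,0,0,0.01],[0,0,0,0.02],[0,0,0,0.03],[0,0,0,0.03],[0,0,0,0.03]]}}

```text
time: 31.6
ee_pos: [0.5787, 0.0462, 0.0417]
tcp_rot: [179.9, -0.0, 79.5]
wrist_force: [-4.3, -0.7, 6.9]
opening: 0.0467
grasp_force: 25.6
```

```bash
python3 -c "
from h import *
go(.5788,.0473,.0407,81.2)"
```

```text
t 31.6 pos [0.5787 0.0462 0.0417] rpy [179.9  -0.   79.5] q [  5.  10.  -6.  75.  -0. 105.] F [-4.3 -0.7  6.9] T [-0.15  0.74  0.08]
GO [ 0.0012 -0.0001  0.001 ] turn -0.031
```

>>> {"op": "arm_command", "data": {"series": [[-0.0003,-0.0003,0,0],[-0.0005,-0.0006,0,0],[-0.0005,-0.0006,0,0.01],[-0.0005,-0.0006,0,0.02],[-0.0005,-0.0006,0,0.02]]}}

```text
time: 32.1
ee_pos: [0.5783, 0.046, 0.0417]
tcp_rot: [179.9, -0.0, 78.3]
wrist_force: [-1.5, 0.0, 6.5]
opening: 0.0469
grasp_force: 25.5
```

```bash
python3 -c "
from h import *
go(.5788,.0473,.0407,81.2)"
```

```text
t 32.1 pos [0.5783 0.046  0.0417] rpy [179.9  -0.   78.3] q [  5.  10.  -6.  74.   0. 106.] F [-1.5  0.   6.5] T [0.07 0.3  0.07]
GO [0.0013 0.0002 0.001 ] turn -0.051
```

>>> {"op": "arm_command", "data": {"series": [[-0.0001,-0.0002,0,0.01],[-0.0001,-0.0002,0,0.02],[-0.0001,-0.0003,0,0.03],[-0.0001,-0.0003,0,0.04],[-0.0001,-0.0003,0,0.04]]}}

```text
time: 32.6
ee_pos: [0.5782, 0.046, 0.0417]
tcp_rot: [179.9, -0.0, 76.1]
wrist_force: [0.3, 0.4, 5.8]
opening: 0.0465
grasp_force: 26.0
```

```bash
python3 -c "
from h import *
go(.5788,.0473,.0407,81.2)"
```

```text
t 32.6 pos [0.5782 0.046  0.0417] rpy [179.9  -0.   76.1] q [  5.  10.  -6.  74.   0. 108.] F [0.3 0.4 5.8] T [0.03 0.11 0.48]
GO [0.0014 0.0003 0.001 ] turn -0.09
```

>>> {"op": "arm_command", "data": {"series": [[0,0,0,-0.01],[0,0,0,-0.02],[0,0,0,-0.03],[0,0,0,-0.03],[0,0,0,-0.03]]}}

```text
time: 33.1
ee_pos: [0.5783, 0.046, 0.0418]
tcp_rot: [179.9, -0.0, 77.8]
wrist_force: [0.0, 0.3, 5.4]
opening: 0.0468
grasp_force: 25.6
```

>>> {"op": "arm_command", "data": {"series": [[0,0,0,0],[0,0,0,0],[0,0,0,0],[0,0,0,0],[0,0,0,0]], "hand": 0.075}}

```text
time: 33.6
ee_pos: [0.5773, 0.0458, 0.0402]
tcp_rot: [-180.0, 0.0, 77.7]
wrist_force: [-0.7, -0.3, 0.1]
opening: 0.0748
grasp_force: 0.0
```

>>> {"op": "arm_command", "data": {"series": [[0,0,-0.03,0],[0,0,-0.06,0],[0,0,-0.1,0],[0,0,-0.14,0],[0,0,-0.14,0]]}}

```text
time: 34.1
ee_pos: [0.5793, 0.046, 0.1864]
tcp_rot: [179.5, -0.1, 77.7]
wrist_force: [0.5, 0.1, -0.6]
opening: 0.0749
grasp_force: 0.0
```

>>> {"op": "arm_command", "data": {"series": [[0,-0.1,0,0],[0,-0.1,0,0],[0,-0.1,0,0],[0,-0.1,0,0],[0,-0.1,0,0]]}}

```text
time: 34.6
ee_pos: [0.4804, 0.0671, 0.1803]
tcp_rot: [180.0, -0.0, 77.7]
wrist_force: [0.2, 0.2, 0.7]
opening: 0.075
grasp_force: 0.0
```

```bash
python3 -c "
from h import *
go(.48,.05,.18,76)
c=cam('top')
for r in bot.mark_of('top','nut_1_mid')[:6]: print(np.round(r['location']),round(r['confidence'],2),at(c,r['location'],.05).round(3))
bot.job_done()"
```

```text
t 34.6 pos [0.4804 0.0671 0.1803] rpy [180.   -0.   77.7] q [  8.  -5.  -5.  89.  -0. 110.] F [0.2 0.2 0.7] T [ 0.    0.04 -0.  ]
GO [-0.0168  0.0032  0.0003] turn 0.03
[320. 240.] 0.7 [ 0.476 -0.138  0.05 ]
[256. 208.] 0.64 [0.568 0.044 0.05 ]
[341. 272.] 0.63 [ 0.384 -0.199  0.05 ]
the job is handed in; nothing more can be done
```

Job handed in at 34.6 s: the first nut I tried turned home to the gauge's end stop (peak 0.48 N m, then eased back 0.03 rad and released), so I put the other nut in the grey tray by elimination, without trying it; the beaker, timer and bottle were not touched.

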